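# Spray down both sides of a reagent bottle

## Task

Disinfect the front and back of the square amber bottle with the clamped sprayer: as it stands, its label already faces the nozzle, so press the sprayer's cap fully down and let it come back up. Then turn the bottle half round, setting it down gently and upright on its pad with its back squarely to the nozzle, let go of it, and press the cap fully down and let it up again. Spray only while the bottle stands on the pad, and leave the other things on the bench where they are.

Things in the scene. Friction and masses are not known exactly. Their poses are not given: they have to be found in the camera images.
- station: Fixed steel spraying tray, 140 (x) x 320 (y) x 8 mm thick, screwed to the bench. Origin: centre of its underside, at bench level; z up. At its +y end (85 mm from the origin) a round white plastic spray bottle, 72 mm wide, is held upright by a dark clamp and post (post top 93 mm high); its small nozzle points along the tray's -y, to the rubber pad at the -y end. The tray's place and yaw vary.
- pad (a point): Centre of the upper face of the black rubber pad on the tray, 100 x 100 x 3 mm, 85 mm from the tray's origin along its -y, 11 mm above the bench. The amber bottle stands here. Axes as the tray's.
- cap_top (a point): Centre of the top of the sprayer's white cap, 187 mm above the bench when up, moving with the cap; the cap is an upright cylinder 32 mm in diameter and 24 mm high, rigidly guided, free above.
- nozzle_cap (a joint): How far the sprayer's cap is pressed straight down, in m: 0 = up, 0.008 = fully down against its stop. A spring pushes it back up: about 2 N at the top, 6 N fully down. It moves down when pushed from above with the closed fingers and rises when let go.
- bottle: Loose square amber reagent bottle, 76 x 76 mm, 165 mm high with its cap, about 0.3 to 0.55 kg. Origin: centre of its underside; z up, y towards its label. At the start it stands on the pad with its label (+y side) facing the nozzle, that is its y axis along the tray's y to within about 7 degrees and its centre within about 10 mm of the pad's centre. Its back is the plain -y side.
- bottle_cap (a point): On the axis of the amber bottle's round black screw cap, 150 mm above the bottle's underside. The cap is fixed tight to the bottle, 40 mm in diameter, from 130 to 165 mm above the underside, and can be gripped from above at any yaw; below it lie a 32 mm neck and the shoulder, 122 mm above the underside.
- label (a point): Centre of the amber bottle's front (+y) face, 38 mm from its axis and 55 mm above its underside, in the middle of a white paper label 60 x 70 mm; a small white seal on the shoulder edge, seen from above, marks the same side.
- vial_box: Bystander: white open box 130 x 130 x 45 mm full of capped vials (to 52 mm high), standing loose on the bench beside the tray, on its +x side. Origin: centre of its underside.
- beaker: Bystander: loose glass beaker, 70 mm across, 85 mm high, on the bench on the tray's -x side. Origin: centre of its underside.
- jar: Bystander: loose clear jar with white lid, 60 mm across, 80 mm high, on the bench off the tray's -y end. Origin: centre of its underside.
Things that resemble listed ones, but are neither listed nor needed, are in the scene too. There is more than one size of the bottle; the job needs the largest.

How it is judged:
By the outcome, as a careful person would: the job done as asked, in the order asked, and still so for the second after the job is handed in, with the robot touching nothing.
It also fails if it takes over 54 s, if anything falls off the work surface, if the arm or the gripper's body presses on something with over 40 N, if the wrist force passes 120 N, or if a joint passes its speed limit or range.

## Robot

A 7-joint arm with a two-finger parallel gripper is mounted at the origin on the work surface. World frame = base frame: x ahead of the robot, y to its left, z up, the work surface at z = 0. Lengths are in m, angles in rad, forces in N, time in s.
With the tool pointing down it reaches from about 0.425 to 0.925 m from the base axis. Payload 6.8 kg.
Tool frame: the origin (TCP) lies at the very end of the fingers, on their centre line; the grasp point (between the pads) lies bot.grip_depth behind it (bot.grip_depth is the distance from the TCP to the grasp point, in m); z points along the fingers, y is the line along which they close (so a half turn about z gives the same grasp; the last joint's range is limited). The gripper opens to 85 mm and grips with 20 to 120 N. Pads are 22 mm wide; open, the fingers measure 114 mm over their backs; the gripper's body (76 mm by 85 mm) begins 54 mm behind the grasp point. The pads swing forward as they close: fully open they stand 13 mm farther back than shut.
Start: joints at [-1.286, 0.477, 0.022, 1.555, -0.011, 1.109, -0.083], TCP at [0.258, 0.624, 0.231] pointing down, gripper open.
Joint ranges: [-2.96, 2.96], [-0.34, 2.1], [-1.41, 1.46], [0.24, 2.44], [-1.37, 4.51], [0.17, 1.92], [-2.96, 2.96]. Speed limits (rad/s): [2.39, 2.39, 3.14, 3.14, 3.14, 3.14, 3.14].

## Interface

Orientations are given as a unit quaternion [w, x, y, z].
In Python, from station import bot gives the robot as it stands.
- The arm moves only by the tool send_rows, never from a script. Its arguments are lists of equal length, an entry for each row: "slide": the shift along the tool's x, y, z in mm, a list of three; "roll": the turn about the tool's z in degrees; "claw": the opening, from 0 (shut) to 1 (fully open). A call has exactly 8 rows; each row is the pose to reach, as a shift and turn from the pose commanded when the call began, along the tool's axes at that moment; what a row does not reach only later rows make up. A row lasts 1/12 s, in which the tool goes at most 41.7 mm and 7.16 degrees, less where a joint would pass 70% of its speed; a pose out of reach is approached as far as the arm can. A call with a gripper value outside its range is refused whole. The fingers move at their own pace and stop on an object; "force" is the grip in N (left out, the last holds). Time passes only in rows, so rows that repeat a pose let the fingers close, or fill a call up. It gives the time, the measured TCP pose, the force, the opening and the grip force at its end, in the units of the state.
- bot.get_obs(): the state, without advancing time (a new reading comes with each control period).
- bot.read_camera(name): name is "side" or "top" or "wrist"; returns the picture (480x640x3 uint8, red, green, blue); there is no depth.
- bot.camera_model(name): a dict with "camera_matrix" (3x3 intrinsics, pixels), "camera_from_world" (4x4, takes a point from world to camera coordinates). Camera axes: x right, y down, z forward; pixel columns grow to the right and rows downward; lengths in m; the calibration is good to about 2 mm. A picture is of the moment at which its call begins: read the wrist's pose just before it. camera_model takes no time and is no camera call; for the wrist camera it gives the pose at the moment of the call.
- bot.hand_in(): hands the job in; it is judged then, once.
The state is a dict: "t": time; "q": joint angles; "joint_vel": joint speeds; "joint_torque": joint torques, N m; "eef_pos": TCP position; "tool_rot": TCP orientation; "contact_force": force on the tool from outside, world axes, zero at the start; "torque": the same for the moment, N m; "gripper_width": opening from 0.0 (shut) to 1.0 (fully open); "grasp_force": force on a finger pad.
Only numpy, scipy, OpenCV 4.12 (cv2) and the standard library are available. Lean on these libraries where they do the work, as an engineer would, in place of code of your own. Each camera call takes 0.05 s, during which the arm holds its last target. There are 200 camera calls.

## Working session

There is one attempt and no reset: what is moved stays moved. The work goes in short steps, Python scripts to look and compute and a tool call to move; the robot and the scene stay as the last step left them, time stands still between calls to the robot, and variables do not carry over. Pictures are saved under pics/ and viewed, at most 10 in all, crops included, and the job is handed in when it is done.

Besides the shell and the picture viewer there is one more tool, called after "Emit:" as a command line: name --pt "numbers of a row" for each row, then --argument value for the rest. send_rows: Moves the arm, as the interface text tells. Its arguments: {"type":"object","properties":{"slide":{"type":"array","items":{"type":"array","items":{"type":"number"}}},"roll":{"type":"array","items":{"type":"number"}},"claw":{"type":"array","items":{"type":"number"}},"force":{"type":"number"}},"required":["slide","roll","claw"]}

```bash
ls; mkdir -p pics; python3 - <<'E'
from station import bot
import cv2,json,numpy as np
o=bot.get_obs()
print({k:np.round(v,3).tolist() for k,v in o.items()},bot.grip_depth)
for n in("side","top"):
    cv2.imwrite(f"pics/{n}0.png",bot.read_camera(n)[:,:,::-1])
    m=bot.camera_model(n);print(n,np.round(m["camera_matrix"],1).tolist(),np.round(m["camera_from_world"],3).tolist())
E
```

```text
pics
{'t': 0.0, 'q': [-1.286, 0.478, 0.022, 1.556, -0.012, 1.109, -0.083], 'joint_vel': [-0.001, 0.001, 0.001, -0.0, -0.001, 0.0, -0.001], 'joint_torque': [0.001, -59.646, 1.608, -28.119, 0.012, 0.009, 0.0], 'eef_pos': [0.258, 0.623, 0.23], 'tool_rot': [-0.0, 0.195, 0.981, -0.001], 'contact_force': [-0.775, 0.082, 0.035], 'torque': [-0.004, -0.033, -0.008], 'grasp_force': 0.0, 'gripper_width': 0.999} 0.0187
side [[448.7, 0.0, 322.8], [0.0, 448.7, 241.8], [0.0, 0.0, 1.0]] [[0.749, -0.662, 0.017, -0.437], [-0.435, -0.511, -0.742, 0.314], [0.5, 0.549, -0.67, 0.479], [0.0, 0.0, 0.0, 1.0]]
top [[477.2, 0.0, 315.3], [0.0, 477.2, 240.0], [0.0, 0.0, 1.0]] [[-0.007, -1.0, -0.004, -0.001], [-0.987, 0.008, -0.162, 0.566], [0.162, 0.003, -0.987, 0.951], [0.0, 0.0, 0.0, 1.0]]
```

View pics/top0.png

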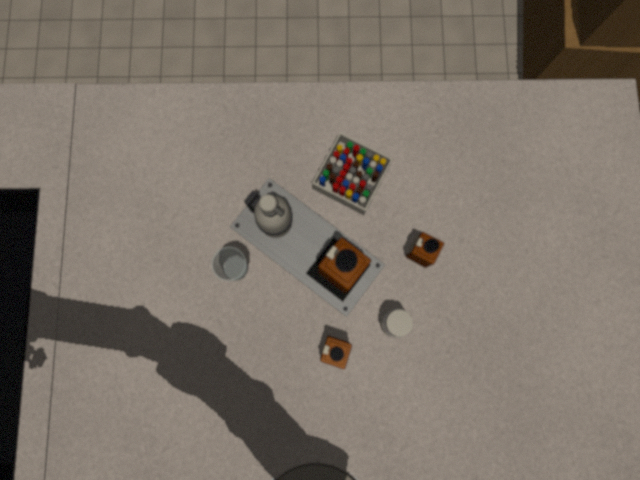

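View pics/side0.png

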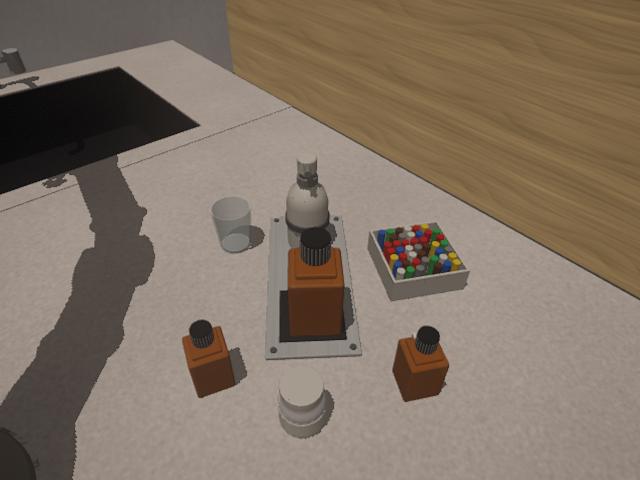

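The top view shows the tray with screws at about (269,184), (237,225), (379,265) and (346,308). The large bottle's cap is near (346,260) and the sprayer cap near (267,203). The vial box is upper right, the beaker left at (232,262), the jar at (398,322), and there are two small decoy bottles. The side view agrees, with the bottle cap at (316,240) and the sprayer cap at (307,160). I'll enlarge the top view to get finer pixels.

```bash
python3 - <<'E'
import cv2,numpy as np
a=cv2.imread("pics/top0.png")[160:320,220:420]
b=cv2.imread("pics/side0.png")[140:360,250:370]
cv2.imwrite("pics/topc.png",cv2.convertScaleAbs(cv2.resize(a,None,fx=4,fy=3.75/3.75*3.7,interpolation=cv2.INTER_CUBIC) if 0 else cv2.resize(a,(740,592),interpolation=cv2.INTER_CUBIC),alpha=1.6))
E
```

```text
(no output)
```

View pics/topc.png

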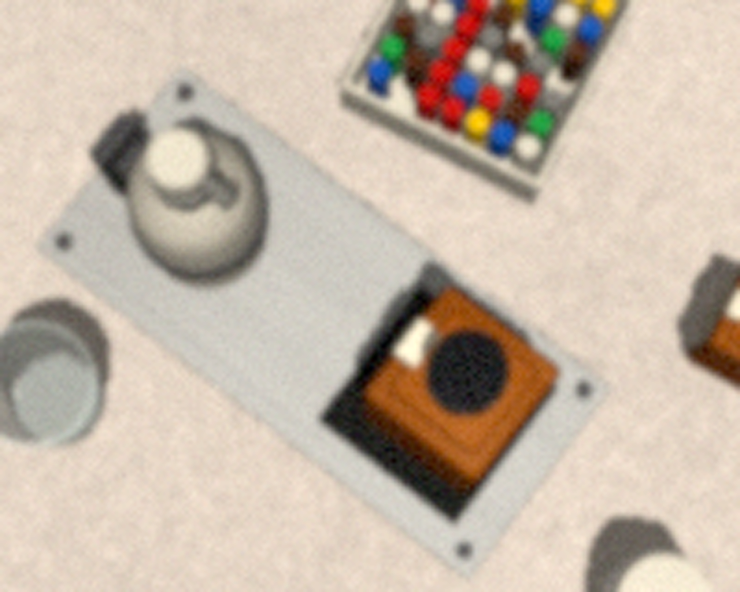

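In the crop (3.7x, offset 220,160):
- Screws are at (185,92), (63,241), (584,389) and (463,550).
- The bottle cap centre is (467,371) and the sprayer cap is (177,158).
- The shoulder corners are about (447,290), (555,372), (467,485) and (366,393).

```bash
cat > h.py <<'E'
import numpy as np
def ray(m,uv,z):
    K,T=np.array(m["camera_matrix"]),np.array(m["camera_from_world"])
    R,t=T[:3,:3],T[:3,3]; c=-R.T@t
    d=R.T@np.linalg.inv(K)@np.array([uv[0],uv[1],1.])
    return c+d*(z-c[2])/d[2]
def proj(m,p):
    K,T=np.array(m["camera_matrix"]),np.array(m["camera_from_world"])
    x=K@(T[:3,:3]@p+T[:3,3]); return x[:2]/x[2]
E
python3 - <<'E'
from station import bot
from h import *
m=bot.camera_model("top"); s=bot.camera_model("side")
f=lambda u,z: ray(m,((u[0]+.5)/3.7-.5+220,(u[1]+.5)/3.7-.5+160),z)
S=np.array([f(u,.008) for u in((185,92),(63,241),(584,389),(463,550))])
print("screws",S.round(4).tolist(),"lens",[np.linalg.norm(S[a]-S[b]).round(4) for a,b in((0,1),(2,3),(0,2),(1,3))])
c=S.mean(0);y=(S[0]+S[1]-S[2]-S[3]);y/=np.linalg.norm(y);x=(S[0]-S[1]+S[2]-S[3]);x/=np.linalg.norm(x)
print("c",c.round(4),"yaw from y",np.degrees(np.arctan2(-y[0],y[1])),"from x",np.degrees(np.arctan2(x[1],x[0])))
print("pad",(c-.085*y).round(4),"spr",(c+.085*y).round(4))
b=f((467,371),.176);sc=f((177,158),.187);print("botcap",b.round(4),"sprcap",sc.round(4))
B=np.array([f(u,.133) for u in((447,290),(555,372),(467,485),(366,393))]);print(B.round(4).tolist(),B.mean(0).round(4))
for i in range(4):
    e=B[(i+1)%4]-B[i];print(np.linalg.norm(e[:2]).round(4),np.degrees(np.arctan2(e[1],e[0])).round(1))
print("side reproj",proj(s,b),proj(s,sc)); print("reach",np.linalg.norm(b[:2]),np.linalg.norm(sc[:2]))
o=bot.get_obs();w,qx,qy,qz=o["tool_rot"]
from scipy.spatial.transform import Rotation as R
print(R.from_quat([qx,qy,qz,w]).as_matrix().round(3).tolist())
E
```

```text
screws [[0.698, 0.0949, 0.008], [0.6077, 0.1662, 0.008], [0.5175, -0.1388, 0.008], [0.4253, -0.0668, 0.008]] lens [np.float64(0.1151), np.float64(0.117), np.float64(0.2952), np.float64(0.2959)]
c [0.5621 0.0139 0.008 ] yaw from y -37.86666718900412 from x -38.137139614597
pad [ 0.51   -0.0532  0.008 ] spr [0.6143 0.081  0.008 ]
botcap [ 0.5082 -0.0606  0.176 ] sprcap [0.6132 0.0805 0.187 ]
[[0.5555, -0.0537, 0.133], [0.5126, -0.1083, 0.133], [0.4554, -0.0623, 0.133], [0.5025, -0.0115, 0.133]] [ 0.5065 -0.0589  0.133 ]
0.0694 -128.2
0.0734 141.2
0.0693 47.1
0.0678 -38.5
side reproj [312.90920569 236.60674204] [305.36702428 157.36977887]
reach 0.511840553513298 0.6184757132047561
[[-0.924, 0.383, -0.001], [0.383, 0.924, -0.002], [-0.0, -0.002, -1.0]]
```

The tray fits well: screw spacings of 115–117 × 295 mm are consistent, and its yaw is about −38°. The pad's distance and the sprayer cap also agree with the given geometry. Next I move above the sprayer cap, closing the fingers on the way.

Emit:
send_rows --pt "-33 -23 0" --pt "-67 -46 0" --pt "-100 -69 0" --pt "-134 -92 0" --pt "-167 -115 0" --pt "-201 -138 0" --pt "-234 -161 0" --pt "-268 -183 0" --roll '[0,0,0,0,0,0,0,0]' --claw '[0,0,0,0,0,0,0,0]'

```text
t: 0.77
eef_pos: [0.4363, 0.3499, 0.2311]
tool_rot: [-0.0, 0.195, 0.981, -0.0]
contact_force: [0.8, 0.3, -0.1]
gripper_width: 0.003
grasp_force: 0.0
```

Emit:
send_rows --pt "-33 -23 0" --pt "-67 -46 0" --pt "-100 -69 0" --pt "-134 -92 0" --pt "-167 -115 0" --pt "-201 -138 0" --pt "-234 -161 0" --pt "-268 -183 0" --roll '[0,0,0,0,0,0,0,0]' --claw '[0,0,0,0,0,0,0,0]'

```text
t: 1.43
eef_pos: [0.6138, 0.0783, 0.231]
tool_rot: [-0.0, 0.195, 0.981, -0.0]
contact_force: [0.5, 0.5, 0.1]
gripper_width: 0.002
grasp_force: 0.0
```

Emit:
send_rows --pt "0 0 0" --pt "0 0 0" --pt "0 0 0" --pt "0 0 0" --pt "0 0 0" --pt "0 0 0" --pt "0 0 0" --pt "0 0 0" --roll '[0,0,0,0,0,0,0,0]' --claw '[0,0,0,0,0,0,0,0]'

```text
t: 2.1
eef_pos: [0.6132, 0.081, 0.2314]
tool_rot: [0.0, 0.195, 0.981, 0.0]
contact_force: [0.3, 0.1, -0.1]
gripper_width: -0.002
grasp_force: 0.0
```

```bash
python3 - <<'E'
from station import bot
import cv2
from h import *
o=bot.get_obs();print({k:np.round(o[k],4).tolist() for k in("t","q","eef_pos","tool_rot","contact_force","gripper_width")})
m=bot.camera_model("wrist");im=bot.read_camera("wrist")
cv2.imwrite("pics/w1.png",im[:,:,::-1])
print(np.round(m["camera_matrix"],1).tolist(),np.round(m["camera_from_world"],4).tolist())
print("proj botcap,sprcap",proj(m,np.array([.508,-.0606,.176])),proj(m,np.array([.6132,.0805,.187])))
E
```

```text
{'t': 2.1, 'q': [-0.4246, 0.3892, 0.2543, 1.711, -0.1101, 1.0552, 1.0448], 'eef_pos': [0.6132, 0.081, 0.2314], 'tool_rot': [0.0, 0.1946, 0.9809, 0.0001], 'contact_force': [0.3371, 0.0543, -0.0539], 'gripper_width': -0.0018}
[[410.0, 0.0, 318.0], [0.0, 410.0, 238.3], [0.0, 0.0, 1.0]] [[0.3822, 0.9241, -0.0014, -0.3091], [0.8801, -0.3636, 0.3053, -0.5497], [0.2816, -0.1179, -0.9522, 0.2157], [0.0, 0.0, 0.0, 1.0]]
proj botcap,sprcap [-35.89458713 182.81420965] [316.74764694 274.6525688 ]
```

View pics/w1.png

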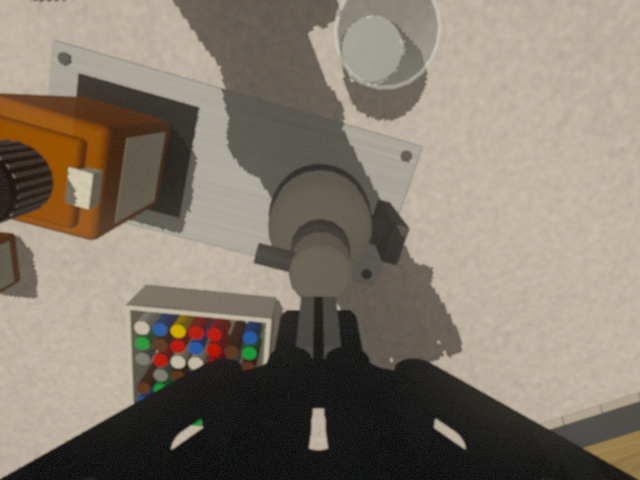

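The wrist view shows the sprayer cap's top at about (320,270), where (317,275) was predicted, so the fingers are over it within about 2 mm. Now the first press.

Emit:
send_rows --pt "0 0 20" --pt "0 0 36" --pt "0 0 42" --pt "0 0 45" --pt "0 0 48" --pt "0 0 50" --pt "0 0 52" --pt "0 0 52" --roll '[0,0,0,0,0,0,0,0]' --claw '[0,0,0,0,0,0,0,0]'

```text
t: 2.82
eef_pos: [0.6136, 0.0803, 0.1799]
tool_rot: [0.0, 0.195, 0.981, 0.0]
contact_force: [-3.8, 0.3, 6.0]
gripper_width: -0.001
grasp_force: 2.7
```

Emit:
send_rows --pt "0 0 1" --pt "0 0 1" --pt "0 0 2" --pt "0 0 2" --pt "0 0 3" --pt "0 0 3" --pt "0 0 3" --pt "0 0 3" --roll '[0,0,0,0,0,0,0,0]' --claw '[0,0,0,0,0,0,0,0]'

```text
t: 3.48
eef_pos: [0.6138, 0.0804, 0.179]
tool_rot: [0.001, 0.195, 0.981, 0.001]
contact_force: [-7.8, -0.4, 17.1]
gripper_width: 0.001
grasp_force: 8.8
```

The cap is on its stop: z is 0.179 (8 mm down) and the force is 17 N. I lift off and go above the bottle, opening the fingers once clear.

Emit:
send_rows --pt "0 0 -5" --pt "0 0 -15" --pt "0 0 -40" --pt "0 0 -75" --pt "0 0 -110" --pt "10 -40 -110" --pt "22 -80 -110" --pt "32 -120 -110" --roll '[0,0,0,0,0,0,0,0]' --claw '[0,0,0,0,0,0,0.5,1]'

```text
t: 4.15
eef_pos: [0.5378, -0.019, 0.2874]
tool_rot: [0.001, 0.194, 0.981, 0.0]
contact_force: [-0.4, -0.3, -0.1]
gripper_width: 0.275
grasp_force: 0.0
```

Emit:
send_rows --pt "6 -25 0" --pt "12 -51 0" --pt "12 -51 0" --pt "12 -51 0" --pt "12 -51 0" --pt "12 -51 0" --pt "12 -51 0" --pt "12 -51 0" --roll '[0,0,0,0,0,0,0,0]' --claw '[1,1,1,1,1,1,1,1]'

```text
t: 4.82
eef_pos: [0.5079, -0.0599, 0.2861]
tool_rot: [-0.0, 0.194, 0.981, -0.0]
contact_force: [-0.5, 0.0, -1.0]
gripper_width: 0.998
grasp_force: 0.0
```

```bash
python3 - <<'E'
from station import bot
import cv2
from h import *
o=bot.get_obs();print({k:np.round(o[k],4).tolist() for k in("t","q","eef_pos","tool_rot","contact_force","gripper_width")})
m=bot.camera_model("wrist");im=bot.read_camera("wrist")
np.save("pics/m2.npy",m,allow_pickle=True)
cv2.imwrite("pics/w2.png",im[:,:,::-1])
print("proj botcap,sprcap",proj(m,np.array([.508,-.0606,.176])),proj(m,np.array([.6132,.0805,.187])))
E
```

```text
{'t': 4.8167, 'q': [-0.2952, 0.1507, 0.3281, 1.8917, -0.054, 1.1078, 1.2332], 'eef_pos': [0.5079, -0.0599, 0.2861], 'tool_rot': [-0.0001, 0.1944, 0.9809, -0.0001], 'contact_force': [-0.4691, 0.0454, -0.9638], 'gripper_width': 0.9984}
proj botcap,sprcap [317.12084059 235.18263675] [579.99146238 304.19357283]
```

View pics/w2.png

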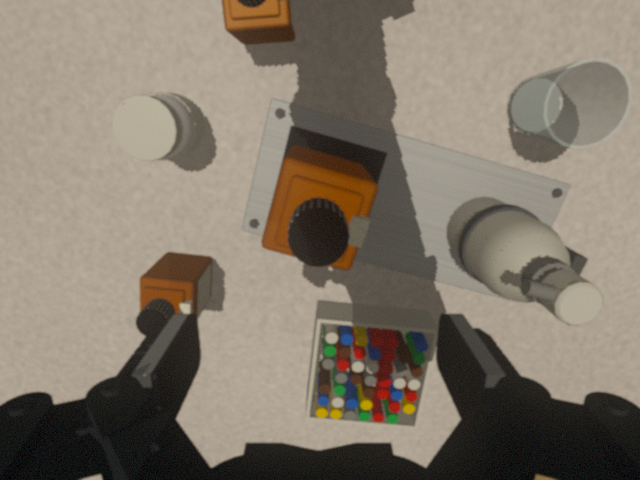

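The wrist view from above the bottle shows its cap at about (319,236), where (317,235) was predicted. Tray screws are at (280,113), (254,223) and (557,192), and the seal is on the sprayer side at (359,232). I enlarge it to measure the bottle's yaw against the tray.

```bash
python3 - <<'E'
import cv2
a=cv2.imread("pics/w2.png")[95:285,235:435]
cv2.imwrite("pics/w2c.png",cv2.convertScaleAbs(cv2.resize(a,(600,570),interpolation=cv2.INTER_CUBIC),alpha=1.5))
E
```

```text
(no output)
```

View pics/w2c.png

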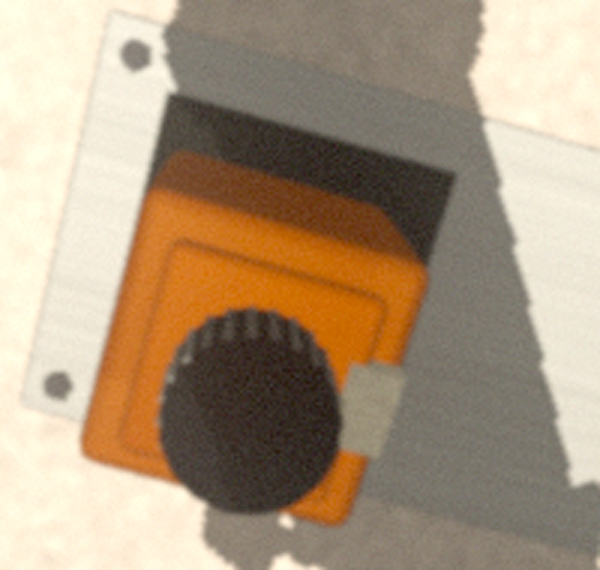

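```bash
python3 - <<'E'
from station import bot
from h import *
m=np.load("pics/m2.npy",allow_pickle=True).item()
f=lambda u,z: ray(m,((u[0]+.5)/3-.5+235,(u[1]+.5)/3-.5+95),z)
def ang(a,b,z):
    p,q=f(a,z),f(b,z);d=q-p
    return (np.degrees(np.arctan2(d[1],d[0]))).round(2),np.linalg.norm(d).round(4)
z=.132
print("bottle top/bot/left/right",ang((165,190),(415,262),z),ang((95,457),(330,523),z),ang((150,200),(84,435),z),ang((427,285),(350,510),z))
print("rim",ang((178,240),(385,300),.135),ang((178,240),(122,445),.135))
print("tray left, screws",ang((110,12),(22,400),.008),ang((136,54),(58,384),.008),"pad top",ang((172,95),(455,175),.011))
S=[f((136,54),.008),f((58,384),.008),ray(m,(557,192),.008)];print(np.array(S).round(4).tolist())
d=S[2]-S[0];print("long",np.degrees(np.arctan2(d[1],d[0])),np.linalg.norm(d))
print("tray centre",((S[1]+S[2])/2).round(4))
cs=[(159,185),(430,265),(345,525),(80,455)]
print("shoulder mean",np.mean([f(c,z) for c in cs],0).round(4))
print("cap top",f((250,418),.176).round(4),"spr cap",ray(m,(578,303),.187).round(4))
p=f((172,95),.011);q=f((455,175),.011);print("pad corners",p,q)
E
```

```text
bottle top/bot/left/right (np.float64(51.6), np.float64(0.0625)) (np.float64(50.88), np.float64(0.0627)) (np.float64(-39.58), np.float64(0.0616)) (np.float64(-38.84), np.float64(0.0611))
rim (np.float64(51.33), np.float64(0.0518)) (np.float64(-38.66), np.float64(0.0536))
tray left, screws (np.float64(-37.78), np.float64(0.1354)) (np.float64(-37.84), np.float64(0.1159)) pad top (np.float64(52.22), np.float64(0.0973))
[[0.4263, -0.0668, 0.008], [0.5178, -0.1379, 0.008], [0.6076, 0.1664, 0.008]]
long 52.13563607273831 0.2954501596106423
tray centre [0.5627 0.0143 0.008 ]
shoulder mean [ 0.507  -0.0588  0.132 ]
cap top [ 0.5075 -0.0598  0.176 ] spr cap [0.6119 0.0795 0.187 ]
pad corners [ 0.44256628 -0.06088751  0.011     ] [0.50217885 0.01602638 0.011     ]
```

Tray yaw is about −37.9° and the bottle's is about −38.9°, with its centre at (0.5075, −0.0598) and the pad's at (0.510, −0.053). So a +179° roll squares it. I descend and grip the cap.

Emit:
send_rows --pt "0 0 30" --pt "0 0 62" --pt "0 0 90" --pt "0 0 112" --pt "0 0 128" --pt "0 0 138" --pt "0 0 142" --pt "0 0 143" --roll '[0,0,0,0,0,0,0,0]' --claw '[1,1,1,1,1,1,1,1]' --force 60

```text
t: 5.53
eef_pos: [0.5073, -0.0607, 0.1429]
tool_rot: [-0.0, 0.195, 0.981, -0.0]
contact_force: [-0.9, 0.1, 0.9]
gripper_width: 0.996
grasp_force: 0.0
```

Emit:
send_rows --pt "0 0 0" --pt "0 0 0" --pt "0 0 0" --pt "0 0 0" --pt "0 0 0" --pt "0 0 0" --pt "0 0 0" --pt "0 0 0" --roll '[0,0,0,0,0,0,0,0]' --claw '[0.8,0.7,0.6,0.5,0.4,0.3,0.2,0.2]' --force 60

```text
t: 6.2
eef_pos: [0.5081, -0.0606, 0.1442]
tool_rot: [0.001, 0.195, 0.981, 0.0]
contact_force: [-0.6, 0.9, 6.4]
gripper_width: 0.453
grasp_force: 59.9
```

Gripped: 38.5 mm wide, 60 N. Lift by 30 mm.

Emit:
send_rows --pt "0 0 -1" --pt "0 0 -3" --pt "0 0 -6" --pt "0 0 -11" --pt "0 0 -17" --pt "0 0 -24" --pt "0 0 -29" --pt "0 0 -30" --roll '[0,0,0,0,0,0,0,0]' --claw '[0.2,0.2,0.2,0.2,0.2,0.2,0.2,0.2]'

```text
t: 6.87
eef_pos: [0.5081, -0.0609, 0.1746]
tool_rot: [0.001, 0.195, 0.981, 0.0]
contact_force: [1.3, 0.2, -3.4]
gripper_width: 0.453
grasp_force: 60.8
```

Emit:
send_rows --pt "0 0 0" --pt "0 0 0" --pt "0 0 0" --pt "0 0 0" --pt "0 0 0" --pt "0 0 0" --pt "0 0 0" --pt "0 0 0" --roll '[3,8,14,20,26,31,34,36]' --claw '[0.2,0.2,0.2,0.2,0.2,0.2,0.2,0.2]'

```text
t: 7.53
eef_pos: [0.5073, -0.0607, 0.1733]
tool_rot: [-0.0, 0.49, 0.872, -0.0]
contact_force: [0.3, -0.5, -3.8]
gripper_width: 0.45
grasp_force: 60.6
```

```bash
python3 - <<'E'
from station import bot
from h import *
o=bot.get_obs();print({k:np.round(o[k],4).tolist() for k in("t","q","eef_pos","tool_rot","contact_force","torque","gripper_width")})
E
```

```text
{'t': 7.5333, 'q': [-0.369, 0.292, 0.4388, 2.0256, -0.1626, 0.8569, 0.7075], 'eef_pos': [0.5073, -0.0607, 0.1733], 'tool_rot': [-0.0, 0.4898, 0.8718, -0.0], 'contact_force': [0.3213, -0.5418, -3.8178], 'torque': [0.0125, 0.0441, -0.0546], 'gripper_width': 0.4496}
```

Positive roll lowers joint 7, as wanted, so the full turn stays in range. The remaining 143° follows.

Emit:
send_rows --pt "0 0 0" --pt "0 0 0" --pt "0 0 0" --pt "0 0 0" --pt "0 0 0" --pt "0 0 0" --pt "0 0 0" --pt "0 0 0" --roll '[4,10,16,22,28,34,40,46]' --claw '[0.2,0.2,0.2,0.2,0.2,0.2,0.2,0.2]'

```text
t: 8.2
eef_pos: [0.5073, -0.0607, 0.1734]
tool_rot: [-0.0, 0.792, 0.61, 0.0]
contact_force: [-0.0, -0.4, -4.5]
gripper_width: 0.448
grasp_force: 60.6
```

Emit:
send_rows --pt "0 0 0" --pt "0 0 0" --pt "0 0 0" --pt "0 0 0" --pt "0 0 0" --pt "0 0 0" --pt "0 0 0" --pt "0 0 0" --roll '[6,12,18,24,30,36,42,48]' --claw '[0.2,0.2,0.2,0.2,0.2,0.2,0.2,0.2]'

```text
t: 8.87
eef_pos: [0.5074, -0.0606, 0.1734]
tool_rot: [-0.0, 0.972, 0.235, 0.0]
contact_force: [-0.6, -0.1, -4.0]
gripper_width: 0.453
grasp_force: 60.6
```

Emit:
send_rows --pt "0 0 0" --pt "0 0 0" --pt "0 0 0" --pt "0 0 0" --pt "0 0 0" --pt "0 0 0" --pt "0 0 0" --pt "0 0 0" --roll '[6,12,18,24,30,36,42,46]' --claw '[0.2,0.2,0.2,0.2,0.2,0.2,0.2,0.2]'

```text
t: 9.53
eef_pos: [0.5074, -0.0604, 0.1733]
tool_rot: [-0.0, 0.987, -0.163, 0.0]
contact_force: [0.0, -0.2, -4.4]
gripper_width: 0.455
grasp_force: 60.7
```

Emit:
send_rows --pt "0 0 0" --pt "0 0 0" --pt "0 0 0" --pt "0 0 0" --pt "0 0 0" --pt "0 0 0" --pt "0 0 0" --pt "0 0 0" --roll '[2,3,3,3,3,3,3,3]' --claw '[0.2,0.2,0.2,0.2,0.2,0.2,0.2,0.2]'

```text
t: 10.2
eef_pos: [0.5073, -0.0609, 0.1733]
tool_rot: [-0.0, 0.982, -0.187, 0.0]
contact_force: [-0.0, -0.5, -4.2]
gripper_width: 0.447
grasp_force: 60.7
```

```bash
python3 - <<'E'
from station import bot
import cv2
from h import *
from scipy.spatial.transform import Rotation as R
o=bot.get_obs();print({k:np.round(o[k],4).tolist() for k in("t","q","eef_pos","tool_rot","contact_force","gripper_width")})
w,x,y,z=o["tool_rot"];M=R.from_quat([x,y,z,w]).as_matrix();print(M.round(3).tolist())
print("pad in tool mm",(M.T@(np.array([.5103,-.0530,.142])-o["eef_pos"])*1e3).round(1))
m=bot.camera_model("wrist");np.save("pics/m3.npy",m,allow_pickle=True)
cv2.imwrite("pics/w3.png",cv2.convertScaleAbs(bot.read_camera("wrist")[:,:,::-1],alpha=1.4))
E
```

```text
{'t': 10.2, 'q': [-0.8083, 0.4466, 1.0423, 2.0479, -0.4891, 0.9178, -1.4453], 'eef_pos': [0.5073, -0.0609, 0.1733], 'tool_rot': [-0.0001, 0.9825, -0.1865, 0.0], 'contact_force': [-0.022, -0.4812, -4.2042], 'gripper_width': 0.4471}
[[0.93, -0.366, 0.0], [-0.366, -0.93, 0.0], [-0.0, -0.0, -1.0]]
pad in tool mm [-0.1 -8.4 31.3]
```

View pics/w3.png

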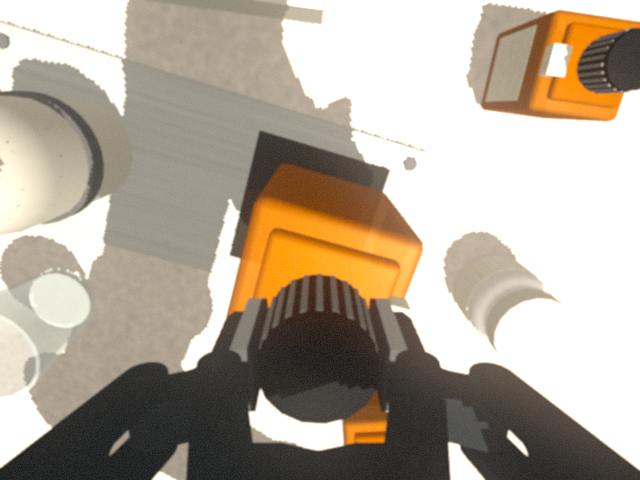

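The turned bottle hangs straight with its plain back toward the sprayer. The shoulder edge runs from about (257,205) to (415,248) and the rim from (270,233) to (400,266). I fit that edge to check the yaw.

```bash
python3 - <<'E'
from h import *
import cv2
m=np.load("pics/m3.npy",allow_pickle=True).item()
g=cv2.GaussianBlur(cv2.imread("pics/w3.png"),(5,5),0)[:,:,2].astype(float)
def fit(r0,r1,sgn):
    P=[]
    for c in range(280,391):
        mid=205+(c-257)*43/158
        a=int(mid+r0);b=int(mid+r1);d=sgn*np.gradient(g[a:b,c]);P.append((c,a+d.argmax()))
    P=np.array(P,np.float32);k=cv2.fitLine(P,cv2.DIST_HUBER,0,.01,.01).ravel()
    return k,P
for r0,r1,s,z in((-15,10,1,.162),(12,40,-1,.165)):
    k,P=fit(r0,r1,s);res=np.abs((P-k[2:])@np.array([-k[1],k[0]]))
    p=ray(m,k[2:]-50*k[:2],z);q=ray(m,k[2:]+50*k[:2],z);d=p-q
    print(k.round(2),np.median(res).round(2),np.degrees(np.arctan2(d[1],d[0])).round(2),p.round(4))
d=ray(m,(262,131),.011)-ray(m,(388,170),.011);print("pad edge",np.degrees(np.arctan2(d[1],d[0])))
E
```

```text
[9.600e-01 2.900e-01 3.358e+02 2.178e+02] 0.4 50.93 [ 0.5518 -0.0658  0.162 ]
[9.6000e-01 2.7000e-01 3.3500e+02 2.4318e+02] 0.24 52.04 [ 0.543  -0.0619  0.165 ]
pad edge 51.582118348641245
```

The yaw is within about 0.6° of target. I shift over the pad centre (−8.4 mm in tool y) and lower most of the way, then creep down.

Emit:
send_rows --pt "0 -3 0" --pt "-1 -7 0" --pt "-1 -8.4 4" --pt "-1 -8.4 11" --pt "-1 -8.4 18" --pt "-1 -8.4 23" --pt "-1 -8.4 26" --pt "-1 -8.4 27" --roll '[0,0,0,0,0,0,0,0]' --claw '[0.2,0.2,0.2,0.2,0.2,0.2,0.2,0.2]'

```text
t: 10.92
eef_pos: [0.509, -0.0528, 0.1455]
tool_rot: [0.0, 0.982, -0.187, -0.001]
contact_force: [-0.3, -0.7, -3.9]
gripper_width: 0.453
grasp_force: 60.8
```

Emit:
send_rows --pt "0 0 0" --pt "0 0 0" --pt "0 0 0.5" --pt "0 0 0.5" --pt "0 0 1" --pt "0 0 1" --pt "0 0 1.5" --pt "0 0 1.5" --roll '[0,0,0,0,0,0,0,0]' --claw '[0.2,0.2,0.2,0.2,0.2,0.2,0.2,0.2]'

```text
t: 11.58
eef_pos: [0.5095, -0.0526, 0.1448]
tool_rot: [-0.0, 0.982, -0.187, 0.0]
contact_force: [-0.8, 0.5, -3.6]
gripper_width: 0.454
grasp_force: 60.8
```

Emit:
send_rows --pt "0 0 0.3" --pt "0 0 0.5" --pt "0 0 0.8" --pt "0 0 1" --pt "0 0 1" --pt "0 0 1" --pt "0 0 1" --pt "0 0 1" --roll '[0,0,0,0,0,0,0,0]' --claw '[0.2,0.2,0.2,0.2,0.2,0.2,0.2,0.2]'

```text
t: 12.25
eef_pos: [0.5097, -0.0528, 0.1443]
tool_rot: [-0.0, 0.982, -0.187, 0.0]
contact_force: [-2.9, 1.2, 4.8]
gripper_width: 0.455
grasp_force: 61.7
```

The bottle now rests on the pad: the force went from −3.6 to +4.8 N. I release slowly, then rise.

Emit:
send_rows --pt "0 0 0" --pt "0 0 0" --pt "0 0 0" --pt "0 0 0" --pt "0 0 0" --pt "0 0 0" --pt "0 0 0" --pt "0 0 0" --roll '[0,0,0,0,0,0,0,0]' --claw '[0.48,0.52,0.6,0.7,0.8,0.9,1,1]' --force 20

```text
t: 12.92
eef_pos: [0.5095, -0.0526, 0.1438]
tool_rot: [0.0, 0.982, -0.187, 0.0]
contact_force: [-0.1, 0.0, 0.8]
gripper_width: 1.0
grasp_force: 0.0
```

Emit:
send_rows --pt "0 0 -3" --pt "0 0 -10" --pt "0 0 -25" --pt "0 0 -50" --pt "0 0 -80" --pt "0 0 -110" --pt "0 0 -135" --pt "0 0 -143" --roll '[0,0,0,0,0,0,0,0]' --claw '[1,1,1,1,1,1,1,1]'

```text
t: 13.58
eef_pos: [0.5112, -0.0536, 0.2906]
tool_rot: [-0.001, 0.982, -0.187, 0.002]
contact_force: [0.8, -0.3, 1.2]
gripper_width: 1.003
grasp_force: 0.0
```

```bash
python3 - <<'E'
from station import bot
import cv2
from h import *
from scipy.spatial.transform import Rotation as R
o=bot.get_obs();print({k:np.round(o[k],4).tolist() for k in("t","q","eef_pos","tool_rot","contact_force","gripper_width")})
w,x,y,z=o["tool_rot"];M=R.from_quat([x,y,z,w]).as_matrix()
print("spr in tool mm",(M.T@(np.array([.6130,.0805,.187])-o["eef_pos"])*1e3).round(1))
m=bot.camera_model("wrist");np.save("pics/m4.npy",m,allow_pickle=True)
cv2.imwrite("pics/w4.png",cv2.convertScaleAbs(bot.read_camera("wrist")[:,:,::-1],alpha=1.2))
E
```

```text
{'t': 13.5833, 'q': [-1.0073, 0.2934, 1.2239, 1.9156, -0.3064, 1.137, -1.6137], 'eef_pos': [0.5112, -0.0536, 0.2906], 'tool_rot': [-0.0009, 0.9824, -0.187, 0.0025], 'contact_force': [0.7893, -0.2569, 1.2333], 'gripper_width': 1.003}
spr in tool mm [  45.  -161.9  104.3]
```

View pics/w4.png

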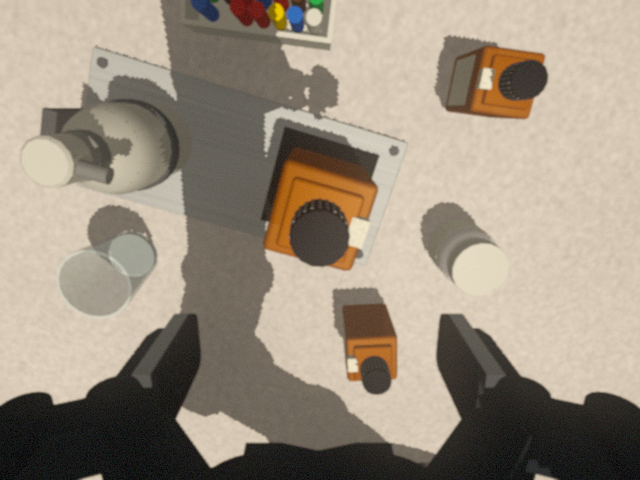

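The bottle stands on the pad with its seal facing away from the nozzle at (359,233), its cap at (320,236), and the bystanders unmoved. A quick numeric check of the placement comes next.

```bash
python3 - <<'E'
from h import *
import cv2
m=np.load("pics/m4.npy",allow_pickle=True).item()
g=cv2.GaussianBlur(cv2.imread("pics/w4.png"),(3,3),0)[:,:,2].astype(float)
P=[]
for c in range(298,366):
    mid=172+(c-290)*31/84;a=int(mid-9);b=int(mid+10);P.append((c,a+np.gradient(g[a:b,c]).argmax()))
P=np.array(P,np.float32);k=cv2.fitLine(P,cv2.DIST_HUBER,0,.01,.01).ravel()
d=ray(m,k[2:]-30*k[:2],.133)-ray(m,k[2:]+30*k[:2],.133);print(k.round(2),"edge",np.degrees(np.arctan2(d[1],d[0])))
S=[ray(m,u,.008) for u in((102,62),(394,151))];d=S[0]-S[1];print("tray",np.degrees(np.arctan2(d[1],d[0])),np.linalg.norm(d))
print("cap",ray(m,(319.5,236),.176).round(4),"spr",ray(m,(47,162),.187).round(4))
E
```

```text
[9.600e-01 2.800e-01 3.361e+02 1.905e+02] edge 52.08784646908155
tray 52.013077436094825 0.2959120352146093
cap [ 0.5094 -0.0535  0.176 ] spr [0.6147 0.0788 0.187 ]
```

The bottle is square to the tray within 0.1° and within 1 mm of the pad centre. Next I go above the sprayer cap, unwinding the wrist and closing the fingers on the way.

Emit:
send_rows --pt "3 -10 0" --pt "8 -28 0" --pt "14 -50 0" --pt "21 -75 0" --pt "28 -100 0" --pt "35 -125 0" --pt "41 -148 0" --pt "45 -162 0" --roll '[-4,-10,-17,-24,-31,-38,-45,-52]' --claw '[1,0.8,0.5,0.2,0,0,0,0]'

```text
t: 14.3
eef_pos: [0.6112, 0.0846, 0.285]
tool_rot: [-0.0, 0.964, 0.267, -0.001]
contact_force: [0.2, 0.3, -0.4]
gripper_width: 0.01
grasp_force: 0.0
```

Emit:
send_rows --pt "0 0 0" --pt "0 0 0" --pt "0 0 5" --pt "0 0 15" --pt "0 0 25" --pt "0 0 35" --pt "0 0 45" --pt "0 0 50" --roll '[-6,-13,-20,-27,-34,-41,-47,-50]' --claw '[0,0,0,0,0,0,0,0]'

```text
t: 14.97
eef_pos: [0.6093, 0.0814, 0.2341]
tool_rot: [-0.001, 0.762, 0.648, -0.002]
contact_force: [0.6, -0.7, -0.6]
gripper_width: 0.002
grasp_force: 0.0
```

Emit:
send_rows --pt "0 0 0" --pt "0 0 0" --pt "0 0 0" --pt "0 0 0" --pt "0 0 0" --pt "0 0 0" --pt "0 0 0" --pt "0 0 0" --roll '[0,0,0,0,0,0,0,0]' --claw '[0,0,0,0,0,0,0,0]'

```text
t: 15.63
eef_pos: [0.6108, 0.0817, 0.2369]
tool_rot: [0.0, 0.763, 0.646, 0.0]
contact_force: [-0.0, -1.1, -0.3]
gripper_width: 0.004
grasp_force: 0.0
```

```bash
python3 - <<'E'
from station import bot
from h import *
from scipy.spatial.transform import Rotation as R
o=bot.get_obs();print({k:np.round(o[k],4).tolist() for k in("t","q","eef_pos","tool_rot","contact_force","gripper_width")})
w,x,y,z=o["tool_rot"];M=R.from_quat([x,y,z,w]).as_matrix()
print("spr in tool mm",(M.T@(np.array([.6130,.0803,.187])-o["eef_pos"])*1e3).round(1))
E
```

```text
{'t': 15.6333, 'q': [-0.6912, 0.4244, 0.617, 1.7285, -0.2743, 1.0758, -0.1504], 'eef_pos': [0.6108, 0.0817, 0.2369], 'tool_rot': [0.0, 0.7633, 0.6461, 0.0001], 'contact_force': [-0.0208, -1.1029, -0.2847], 'gripper_width': 0.0037}
spr in tool mm [-1.   2.4 49.9]
```

Second press: correct by (−1, 2.4) mm while descending to about 0.179.

Emit:
send_rows --pt "-1 2.4 20" --pt "-1 2.4 38" --pt "-1 2.4 47" --pt "-1 2.4 51" --pt "-1 2.4 54" --pt "-1 2.4 56" --pt "-1 2.4 58" --pt "-1 2.4 58" --roll '[0,0,0,0,0,0,0,0]' --claw '[0,0,0,0,0,0,0,0]'

```text
t: 16.3
eef_pos: [0.613, 0.0802, 0.1795]
tool_rot: [-0.0, 0.763, 0.646, 0.0]
contact_force: [-3.7, -0.7, 6.0]
gripper_width: 0.004
grasp_force: 2.8
```

Emit:
send_rows --pt "0 0 1" --pt "0 0 1" --pt "0 0 2" --pt "0 0 2" --pt "0 0 3" --pt "0 0 3" --pt "0 0 3" --pt "0 0 3" --roll '[0,0,0,0,0,0,0,0]' --claw '[0,0,0,0,0,0,0,0]'

```text
t: 16.97
eef_pos: [0.6132, 0.0802, 0.1789]
tool_rot: [-0.0, 0.763, 0.646, 0.001]
contact_force: [-10.4, -0.2, 21.2]
gripper_width: 0.004
grasp_force: 10.6
```

The cap is on its stop again (21 N). I lift away.

Emit:
send_rows --pt "0 0 -4" --pt "0 0 -10" --pt "0 0 -20" --pt "0 0 -40" --pt "0 0 -65" --pt "0 0 -90" --pt "0 0 -105" --pt "0 0 -110" --roll '[0,0,0,0,0,0,0,0]' --claw '[0,0,0,0,0,0,0,0]'

```text
t: 17.63
eef_pos: [0.6148, 0.0801, 0.2894]
tool_rot: [0.001, 0.763, 0.646, 0.003]
contact_force: [-0.1, -0.3, 0.1]
gripper_width: 0.002
grasp_force: 0.0
```

Emit:
send_rows --pt "0 0 0" --pt "0 0 0" --pt "0 0 0" --pt "0 0 0" --pt "0 0 0" --pt "0 0 0" --pt "0 0 0" --pt "0 0 0" --roll '[0,0,0,0,0,0,0,0]' --claw '[0,0,0,0,0,0,0,0]'

```text
t: 18.3
eef_pos: [0.6129, 0.0802, 0.2856]
tool_rot: [-0.0, 0.763, 0.646, -0.0]
contact_force: [-0.6, -0.2, 0.6]
gripper_width: 0.005
grasp_force: 0.0
```

```bash
python3 - <<'E'
from station import bot
import cv2
cv2.imwrite("pics/side5.png",bot.read_camera("side")[:,:,::-1])
o=bot.get_obs();print(o["t"],o["eef_pos"],o["contact_force"])
E
```

```text
18.35 [0.61294014 0.08015485 0.28568155] [-0.13859854  0.33119819 -0.3470565 ]
```

View pics/side5.png

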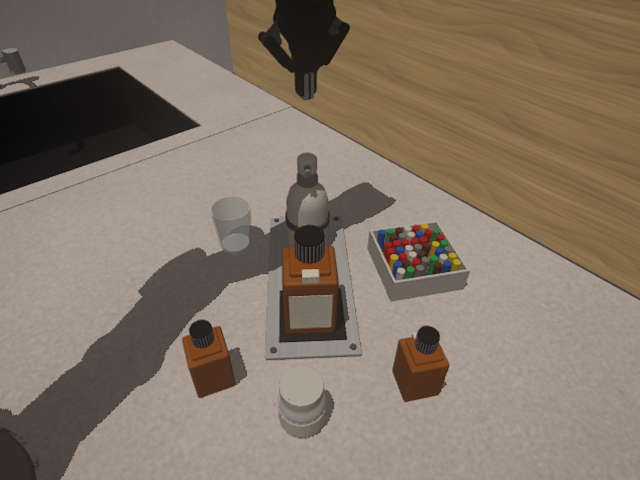

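The side view shows the bottle upright on its pad with its label at (310,310), facing away from the nozzle. The sprayer cap is up at (307,160) and the bystanders are where they were. I hand in.

```bash
python3 -c "
from station import bot
print(bot.hand_in())"
```

```text
the job is handed in; nothing more can be done
None
```

The job is handed in at about 18 s: both sides of the bottle were sprayed with full cap presses, and it now stands upright on its pad, back squarely to the nozzle, with nothing else moved.

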